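Film a specimen jar riding a coasting turntable, then catch it

TASK

Film the tall specimen jar as it rides round on its turntable: push the turntable so that it coasts on its own at about one turn in six seconds, then keep the gripper centred over the tall jar's lid, fingertips a few centimetres above it and without touching, for six seconds while it goes round. Then gently take hold of that lid while it is still turning, bring the turntable to rest, let go and lift clear so that it is left standing still. Leave the slide box, dishes and beaker alone.

Things in the scene. Friction and masses are not known exactly. Their poses are not given: they have to be found in the camera images.
- foot: grey round foot of the turntable, 190 mm across, fixed on the bench; origin at the centre of its underside on the bench, z up along the upright turning axis. Above it turns the platter, with the tall jar, two short wide jars (all with white lids) and an upright steel post fixed on it.
- hub_top (a point): top of the small steel hub on the turning axis, 61 mm above the bench. The aluminium platter is 250 mm across, 12 mm thick, its top 47 mm above the bench. The two short jars are 60 mm across, tops 112 mm above the bench, centres 78 mm from the axis, about 95 degrees either side of the post seen from the axis.
- platter (a joint): angle of the platter, rad, growing anticlockwise from above, no end stops. At 0 the post lies towards +x of the foot. Platter and load: nominally 1.8 kg, 0.013 kg m2 (both vary by 30 percent). Very low friction: 0.0003 N m dry plus 0.0006 N m per rad/s, so it coasts for 10 s and more. Either direction will do; over 2.5 rad/s is too fast.
- lid_top (a point): centre of the top face of the tall jar's round white lid, 159 mm above the bench, 80 mm from the turning axis; the lid is 44 mm across and 22 mm deep, the clear jar below it 50 mm across and 90 mm tall. It goes round with the platter. Grip it with 50 N or less.
- post_top (a point): centre of the top of the upright steel post (18 mm thick, stands 103 mm out of the platter, top 150 mm above the bench), 105 mm from the turning axis, straight across from the tall jar. The place to push.
- slide_box: loose wooden slide box, 100 x 170 x 35 mm; origin under its centre
- dishes: loose stack of three glass dishes, 94 mm across, 44 mm high; origin under its centre
- beaker: loose glass beaker, 84 mm across, 100 mm high; origin under its centre

How it is judged:
By the outcome, as a careful person would: the job done as asked, in the order asked, and still so for the second after the job is handed in, with the robot touching nothing.
It also fails if it takes over 58 s, if anything falls off the work surface, if the arm or the gripper's body presses on something with over 40 N, if the wrist force passes 120 N, or if a joint passes its speed limit or range.

ROBOT

A 7-joint arm with a two-finger parallel gripper is mounted at the origin on the work surface. World frame = base frame: x ahead of the robot, y to its left, z up, the work surface at z = 0. Lengths are in m, angles in rad, forces in N, time in s.
With the tool pointing down it reaches from about 0.4 to 0.875 m from the base axis. Payload 6.5 kg.
Tool frame: the origin (TCP) lies between the finger pads, 19 mm behind the fingertips; this is the grasp point; z points along the fingers, y is the line along which they close (so a half turn about z gives the same grasp; the last joint's range is limited). The gripper opens to 88 mm and grips with 3 to 60 N. Pads are 18 mm wide; open, the fingers measure 123 mm over their backs; the gripper's body (75 mm by 187 mm) begins 45 mm behind the grasp point.
Start: joints at [-1.255, 0.536, -0.004, 1.538, 0.003, 1.067, -0.071], TCP at [0.242, 0.603, 0.257] pointing down, gripper open.
Joint ranges: [-2.7, 2.7], [-0.37, 2.16], [-1.27, 1.26], [0.24, 2.4], [-1.31, 4.45], [0.19, 1.91], [-2.76, 2.76]. Speed limits (rad/s): [2.39, 2.39, 3.14, 3.14, 3.14, 3.14, 3.14].

INTERFACE

Orientations are given as a unit quaternion [w, x, y, z].
In Python, from workcell import * gives the robot as it stands.
- The arm moves only by the shell command python3 -m handwheel 'ROWS'. ROWS is JSON, a list that holds one entry, the list of rows, each a list of 7 numbers: the shift along the tool's x, y, z scaled (see below), then the turn, a rotation vector about the tool's x, y, z scaled (see below), then the closure, from -1 (fully open) to 1 (shut). In form: [[[x, y, z, ax, ay, az, hand], ...]]. A call has 1 to 12 rows; each row shifts and turns the commanded pose from where the row before left it, along the tool's axes as they then stand; what a row does not reach is not made up. The controller multiplies each number of a shift by 0.03 m and each number of a turn by 90 degrees. A row lasts 1/10 s, in which the tool goes at most 50 mm and 8.59 degrees, less where a joint would pass 70% of its speed; a pose out of reach is approached as far as the arm can. A call with a number of a shift or a turn outside -1 to 1 is refused whole. A call with a gripper value outside its range is refused whole. The fingers move at their own pace and stop on an object; the grip force is fixed at half the most. Time passes only in rows, so rows that do not move let the fingers close. It gives the time, the measured TCP pose, the force, the opening and the grip force at its end, in the units of the state.
- get_obs(): the state, without advancing time (a new reading comes with each control period).
- camera(name): name is "side" or "top" or "wrist"; returns a dict with "frame" (420x560x3 uint8, red, green, blue), "range_z" (420x560 float32, m along the optical axis (not along the pixel's ray), 0 where there is no reading), "fovy" (degrees; the focal length in pixels is half the picture's height over the tangent of half this angle, whatever the lens; pixels are square), "cx", "cy" (the principal point, pixels), "k1" (the pictures are not rectified: a ray, as slopes to the right and down, at radius r is drawn at 1 + k1 r^2 times it, then the intrinsics apply), "view" (4x4, takes a point from world to camera coordinates); the wrist camera has in their place "hand_eye" (4x4, takes a point from camera to tool coordinates, whose origin is the TCP and whose axes are the flange's). Camera axes: x right, y up, looking along -z (the intrinsics and any distortion apply to the point x, -y, -z); pixel columns grow to the right and rows downward; lengths in m; the calibration is good to about 2 mm. A picture is of the moment at which its call begins: read the wrist's pose just before it.
- close_job(): hands the job in; it is judged then, once.
The state is a dict: "clock": time; "joints": joint angles; "joint_vel": joint speeds; "tau": joint torques, N m; "tcp_pos": TCP position; "tcp_rot": TCP orientation; "ft_force": force on the tool from outside, world axes, zero at the start; "moment": the same for the moment, N m; "grip_width": opening from 0.0 (shut) to 1.0 (fully open); "grasp_force": force on a finger pad.
Only numpy, scipy, OpenCV 4.12 (cv2) and the standard library are available. Lean on these libraries where they do the work, as an engineer would, in place of code of your own. Each camera call takes 0.05 s, during which the arm holds its last target. There are 200 camera calls.

## Working session

There is one attempt and no reset: what is moved stays moved. The work goes in short steps, Python scripts to look and compute and a shell command to move; the robot and the scene stay as the last step left them, time stands still between calls to the robot, and variables do not carry over. Pictures are saved under pics/ and viewed, at most 10 in all, crops included, and the job is handed in when it is done.

```bash
mkdir -p pics; ls; cat > h.py <<'E'
from workcell import *
import numpy as np, cv2
def save(c,n): cv2.imwrite('pics/'+n,c['frame'][:,:,::-1])
E
python3 - <<'E'
from h import *
o=get_obs(); print({k:np.round(v,3).tolist() for k,v in o.items()})
for n in ['top','side']:
    c=camera(n); save(c,n+'0.png'); print(n,c['fovy'],c['cx'],c['cy'],c['k1'],c['view'].round(3).tolist())
    np.save(n+'0.npy',c,allow_pickle=True)
E
```

```text
pics
{'clock': 0.0, 'joints': [-1.255, 0.537, -0.004, 1.539, 0.003, 1.067, -0.071], 'joint_vel': [0.001, -0.001, -0.0, -0.0, 0.001, 0.001, -0.003], 'tau': [0.0, -57.099, 0.991, -25.16, -0.056, 0.018, 0.0], 'tcp_pos': [0.242, 0.603, 0.257], 'tcp_rot': [-0.0, 0.19, 0.982, -0.001], 'ft_force': [-0.67, 0.667, 0.471], 'moment': [0.037, 0.017, -0.0], 'grasp_force': 0.0, 'grip_width': 0.996}
top 56.448541140932655 276.65460502208765 204.67255325794295 -0.01358714892392948 [[-0.003, -1.0, 0.002, 0.013], [0.993, -0.003, 0.12, -0.563], [-0.12, 0.003, 0.993, -1.179], [0.0, 0.0, 0.0, 1.0]]
side 48.54518799734146 279.03063357003197 211.87152342181565 -0.11595953495622183 [[0.78, -0.626, 0.017, -0.422], [0.477, 0.611, 0.632, -0.352], [-0.406, -0.485, 0.775, -1.183], [0.0, 0.0, 0.0, 1.0]]
```

View pics/top0.png

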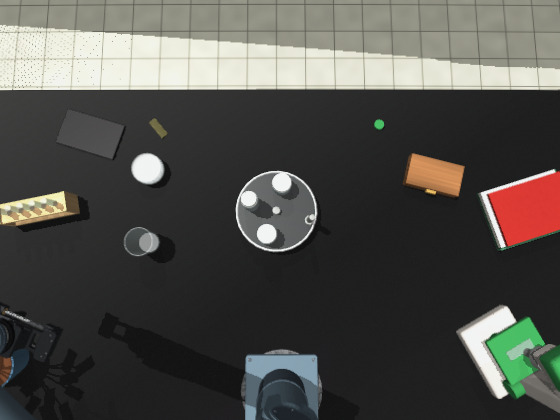

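View pics/side0.png

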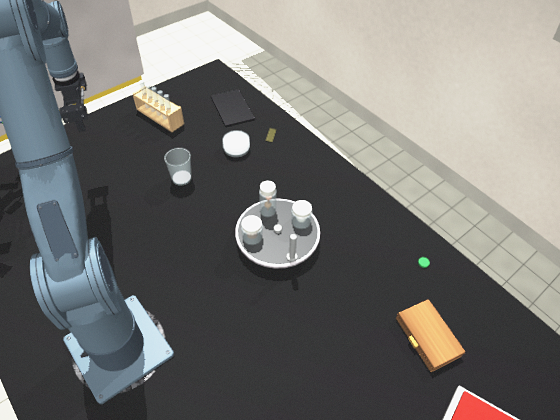

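The top view shows the platter centred at about (276,211), with the tall jar's lid at about (249,199), the post at about (310,219) and the short jars at (282,183) and (267,234). The side view agrees. The loose objects are all well away from the platter. Next I measure positions.

```bash
cat >> h.py <<'E'
def K(c):
    f=c['frame'].shape[0]/2/np.tan(np.radians(c['fovy']/2))
    return np.array([[f,0,c['cx']],[0,f,c['cy']],[0,0,1]]),np.array([c['k1'],0,0,0.])
D=np.diag([1,-1,-1])
def toworld(c,px,z,V=None):
    "pixels -> world points on plane z"
    k,d=K(c); V=c['view'] if V is None else V
    n=cv2.undistortPoints(np.float64(px).reshape(-1,1,2),k,d).reshape(-1,2)
    r=(V[:3,:3].T@D@np.c_[n,np.ones(len(n))].T).T; o=-V[:3,:3].T@V[:3,3]
    return o+r*((z-o[2])/r[:,2])[:,None]
def project(c,P,V=None):
    k,d=K(c); V=c['view'] if V is None else V
    p=(D@(V[:3,:3]@np.atleast_2d(P).T+V[:3,3:4]))
    return cv2.projectPoints(p.T.reshape(-1,1,3),np.zeros(3),np.zeros(3),k,d)[0].reshape(-1,2)
def cloud(c,V=None):
    "world point of each pixel by range"
    k,d=K(c); V=c['view'] if V is None else V
    h,w=c['range_z'].shape; g=np.stack(np.meshgrid(np.arange(w),np.arange(h)),-1).reshape(-1,1,2).astype(float)
    n=cv2.undistortPoints(g,k,d).reshape(-1,2); z=c['range_z'].reshape(-1,1)
    p=np.c_[n,np.ones(len(n))]*z
    return ((p@D-V[:3,3])@V[:3,:3]).reshape(h,w,3)
def white(c,P,z,lo,hi,s=185):
    "blobs of bright grey pixels whose depth point lies at height lo..hi"
    m=((c['frame'].min(2)>s)&(P[...,2]>lo)&(P[...,2]<hi)).astype(np.uint8)
    n,l,st,ce=cv2.connectedComponentsWithStats(m)
    return [(st[i,4],ce[i].round(1),toworld(c,ce[i],z)[0].round(4)) for i in range(1,n) if st[i,4]>25]
E
python3 - <<'E'
from h import *
for n in ['top','side']:
    c=np.load(n+'0.npy',allow_pickle=True).item(); P=cloud(c)
    f=(abs(P[...,0]-.58)<.22)&(abs(P[...,1])<.22)
    # platter rim at top height
    m=(f&(abs(P[...,2]-.047)<.006)).astype(np.uint8)
    pts=np.argwhere(m)[:,::-1]; h=cv2.convexHull(pts.astype(np.int32)).reshape(-1,2)
    w=toworld(c,h,.047)[:,:2].astype(np.float32); A=np.c_[2*w,np.ones(len(w))]
    s=np.linalg.lstsq(A,(w**2).sum(1),rcond=None)[0]
    print(n,'centre',s[:2],'r',np.sqrt(s[2]+s[0]**2+s[1]**2))
    for nm,lo,hi,z in [('lid',.150,.17,.159),('short',.104,.12,.112),('post',.13,.158,.15),('hub',.054,.068,.061)]:
        m=(f&(P[...,2]>lo)&(P[...,2]<hi)).astype(np.uint8)
        k,l,st,ce=cv2.connectedComponentsWithStats(m)
        print(nm,[(int(st[i,4]),ce[i].round(1).tolist(),toworld(c,ce[i],z)[0,:2].round(4).tolist()) for i in range(1,k) if st[i,4]>4])
E
```

```text
top centre [0.5444348  0.01400612] r 0.12395753544369532
lid [(191, [248.2, 198.1], [0.5666, 0.0904]), (19, [311.6, 216.9], [0.5133, -0.0853])]
short [(288, [281.1, 182.0], [0.6203, -0.0021]), (292, [266.0, 233.0], [0.4716, 0.042])]
post [(6, [251.5, 195.5], [0.5751, 0.0818]), (63, [250.6, 203.3], [0.5531, 0.0844]), (6, [247.0, 199.2], [0.5648, 0.0944]), (34, [311.5, 216.9], [0.5144, -0.0858])]
hub [(5, [284.0, 193.6], [0.5936, -0.0114]), (49, [275.5, 209.7], [0.5446, 0.0145]), (25, [307.0, 219.8], [0.5136, -0.0805])]
side centre [0.54475227 0.01218971] r 0.12413872167150217
lid [(157, [267.9, 186.6], [0.5669, 0.0868]), (14, [293.1, 236.0], [0.5115, -0.092])]
short [(56, [268.1, 201.3], [0.5579, 0.0745]), (249, [302.1, 207.6], [0.6206, -0.0047]), (269, [251.7, 223.4], [0.4714, 0.0385]), (22, [292.9, 245.9], [0.5135, -0.0919])]
post [(155, [267.8, 191.7], [0.5597, 0.0778]), (54, [293.1, 238.0], [0.5119, -0.0922])]
hub [(50, [268.1, 211.8], [0.5593, 0.0762]), (53, [300.3, 224.1], [0.6053, -0.019]), (51, [277.7, 227.7], [0.5445, 0.0116]), (56, [252.8, 239.4], [0.4619, 0.0226]), (35, [292.3, 257.0], [0.5123, -0.0938])]
```

```bash
cat >> h.py <<'E'
import json,os
C=np.array([.5445,.0131])
def cmdpose():
    if os.path.exists('cmd.json'): return np.array(json.load(open('cmd.json')))
    return resync()
def resync():
    o=get_obs(); q=o['tcp_rot']; w,x,y,z=q
    return np.array([*o['tcp_pos'],np.degrees(np.arctan2(1-2*(x*x+z*z),2*(x*y-w*z)))])
def plan(W,hand,start=None):
    "waypoints x,y,z,psi(deg azimuth of tool y), one a row -> print rows, keep the commanded pose"
    p=cmdpose() if start is None else np.array(start,float); rows=[]
    for i,w in enumerate(W):
        a=np.radians(p[3]); ty=np.array([np.cos(a),np.sin(a)]); tx=np.array([-ty[1],ty[0]])
        d=np.array(w[:2])-p[:2]; s=np.round(np.array([d@tx,d@ty,p[2]-w[2]])/.03,2)
        t=np.round(-((w[3]-p[3]+180)%360-180)/90,3); h=hand[i] if np.ndim(hand) else hand
        assert abs(s).max()<=1 and np.linalg.norm(s)*.03<=.05 and abs(t)<=.0955,(i,s,t)
        rows.append([*(s+0.).tolist(),0,0,float(t+0.),h])
        p=np.array([*(p[:2]+.03*(s[0]*tx+s[1]*ty)),p[2]-.03*s[2],p[3]-90*t])
    json.dump(p.tolist(),open('cmd.json','w'))
    for k in range(0,len(rows),12): print(json.dumps([rows[k:k+12]],separators=(',',':')))
    print('end',p.round(4))
def at(th,rad,tan=0.):
    a=np.radians(th); return C+np.array([[np.cos(a),-np.sin(a)],[np.sin(a),np.cos(a)]])@[rad,tan]
E
python3 - <<'E'
from h import *
p=resync(); print(p)
g=[*at(-106.4,.105,-.030),.25,-106.4]; print(g)
n=27; W=[p+(np.array(g)-p)*k/n for k in range(1,n+1)]
W+=[[*g[:2],z,g[3]] for z in (.225,.2,.175,.155,.142,.142)]
plan(W,1)
E
```

```text
[ 0.2420347   0.60269765  0.25662628 68.12401153]
[np.float64(0.4860747277952962), np.float64(-0.07915772362141973), 0.25, -106.4]
[[[-0.59,-0.67,0.01,0,0,0.072,1],[-0.67,-0.6,0.01,0,0,0.072,1],[-0.73,-0.52,0.0,0,0,0.071,1],[-0.78,-0.43,0.01,0,0,0.072,1],[-0.82,-0.34,0.01,0,0,0.072,1],[-0.86,-0.25,0.01,0,0,0.072,1],[-0.88,-0.15,0.01,0,0,0.072,1],[-0.9,-0.05,0.01,0,0,0.072,1],[-0.89,0.05,0.0,0,0,0.071,1],[-0.88,0.15,0.01,0,0,0.072,1],[-0.86,0.25,0.01,0,0,0.072,1],[-0.82,0.34,0.01,0,0,0.072,1]]]
[[[-0.78,0.44,0.01,0,0,0.072,1],[-0.73,0.52,0.0,0,0,0.071,1],[-0.66,0.6,0.01,0,0,0.072,1],[-0.6,0.67,0.01,0,0,0.072,1],[-0.51,0.73,0.01,0,0,0.072,1],[-0.43,0.79,0.01,0,0,0.072,1],[-0.33,0.83,0.01,0,0,0.072,1],[-0.24,0.86,0.0,0,0,0.071,1],[-0.15,0.88,0.01,0,0,0.072,1],[-0.04,0.89,0.01,0,0,0.072,1],[0.06,0.9,0.01,0,0,0.072,1],[0.16,0.88,0.01,0,0,0.072,1]]]
[[[0.26,0.85,0.0,0,0,0.072,1],[0.35,0.82,0.01,0,0,0.071,1],[0.44,0.78,0.01,0,0,0.072,1],[0.0,0.0,0.83,0,0,0.0,1],[0.0,0.0,0.84,0,0,0.0,1],[0.0,0.0,0.83,0,0,0.0,1],[0.0,0.0,0.67,0,0,0.0,1],[0.0,0.0,0.43,0,0,0.0,1],[0.0,0.0,0.0,0,0,0.0,1]]]
end [ 4.86100e-01 -7.91000e-02  1.42000e-01 -1.06386e+02]
```

```bash
python3 -m handwheel '[[[-0.59,-0.67,0.01,0,0,0.072,1],[-0.67,-0.6,0.01,0,0,0.072,1],[-0.73,-0.52,0.0,0,0,0.071,1],[-0.78,-0.43,0.01,0,0,0.072,1],[-0.82,-0.34,0.01,0,0,0.072,1],[-0.86,-0.25,0.01,0,0,0.072,1],[-0.88,-0.15,0.01,0,0,0.072,1],[-0.9,-0.05,0.01,0,0,0.072,1],[-0.89,0.05,0.0,0,0,0.071,1],[-0.88,0.15,0.01,0,0,0.072,1],[-0.86,0.25,0.01,0,0,0.072,1],[-0.82,0.34,0.01,0,0,0.072,1]]]'
python3 -m handwheel '[[[-0.78,0.44,0.01,0,0,0.072,1],[-0.73,0.52,0.0,0,0,0.071,1],[-0.66,0.6,0.01,0,0,0.072,1],[-0.6,0.67,0.01,0,0,0.072,1],[-0.51,0.73,0.01,0,0,0.072,1],[-0.43,0.79,0.01,0,0,0.072,1],[-0.33,0.83,0.01,0,0,0.072,1],[-0.24,0.86,0.0,0,0,0.071,1],[-0.15,0.88,0.01,0,0,0.072,1],[-0.04,0.89,0.01,0,0,0.072,1],[0.06,0.9,0.01,0,0,0.072,1],[0.16,0.88,0.01,0,0,0.072,1]]]'
python3 -m handwheel '[[[0.26,0.85,0.0,0,0,0.072,1],[0.35,0.82,0.01,0,0,0.071,1],[0.44,0.78,0.01,0,0,0.072,1]]]'
python3 -c "
from h import *
print(resync(), get_obs()['joints'])"
```

```text
clock: 1.3
tcp_pos: [0.3506, 0.299, 0.2542]
tcp_rot: [0.0, 0.764, 0.645, -0.0]
ft_force: [-0.2, -0.0, 0.3]
grip_width: 0.003
grasp_force: 0.0
clock: 2.5
tcp_pos: [0.4592, -0.004, 0.2513]
tcp_rot: [-0.0, 1.0, 0.024, -0.0]
ft_force: [1.0, 0.8, -0.2]
grip_width: 0.003
grasp_force: 0.0
clock: 2.8
tcp_pos: [0.4863, -0.0795, 0.2507]
tcp_rot: [-0.0, 0.989, -0.145, -0.0]
ft_force: [0.3, -0.5, -0.3]
grip_width: 0.009
grasp_force: 0.0
[ 4.86338124e-01 -7.94824814e-02  2.50670372e-01 -1.06630272e+02] [-0.60653411  0.36356982  0.84316727  1.98758488 -0.3366926   0.93428543
 -1.45289608]
```

```bash
python3 -m handwheel '[[[0.0,0.0,0.83,0,0,0.0,1],[0.0,0.0,0.84,0,0,0.0,1],[0.0,0.0,0.83,0,0,0.0,1],[0.0,0.0,0.67,0,0,0.0,1],[0.0,0.0,0.43,0,0,0.0,1],[0.0,0.0,0.0,0,0,0.0,1]]]'
python3 - <<'E'
from h import *
p=resync(); print(p)
c=camera('side'); save(c,'side1.png')
th=-106.4+np.cumsum([1.5,1,1,1.5,2.2,3,4,5,6,7,7.5,7.5]); 
g=.030
W=[[*at(t,.105,-g),.142,t] for t in th]
plan(W,1)
# brake and lift
t=th[-1]
W=[[*at(t+3,.105,-g),.155,t],[*at(t+3,.105,-g),.183,t],[*at(t+3,.105,-g),.21,t]]
plan(W,[0,-1,-1])
E
```

```text
clock: 3.4
tcp_pos: [0.4852, -0.0785, 0.1415]
tcp_rot: [0.0, 0.99, -0.143, -0.001]
ft_force: [0.3, 0.4, -0.7]
grip_width: 0.005
grasp_force: 0.0
[ 4.85162795e-01 -7.84945439e-02  1.41541862e-01 -1.06388916e+02]
[[[0.09,0.03,0.0,0,0,-0.017,1],[0.06,0.01,0.0,0,0,-0.011,1],[0.06,0.02,0.0,0,0,-0.011,1],[0.1,0.03,0.0,0,0,-0.016,1],[0.13,0.03,0.0,0,0,-0.025,1],[0.19,0.05,0.0,0,0,-0.033,1],[0.24,0.06,0.0,0,0,-0.045,1],[0.31,0.07,0.0,0,0,-0.055,1],[0.37,0.09,0.0,0,0,-0.067,1],[0.44,0.1,0.0,0,0,-0.078,1],[0.46,0.1,0.0,0,0,-0.083,1],[0.47,0.1,0.0,0,0,-0.083,1]]]
end [  0.5726  -0.0925   0.142  -59.226 ]
[[[0.18,0.04,-0.43,0,0,0.0,0],[0.0,0.0,-0.94,0,0,0.0,-1],[0.0,0.0,-0.9,0,0,0.0,-1]]]
end [  0.5778  -0.0908   0.2101 -59.226 ]
```

View pics/side1.png

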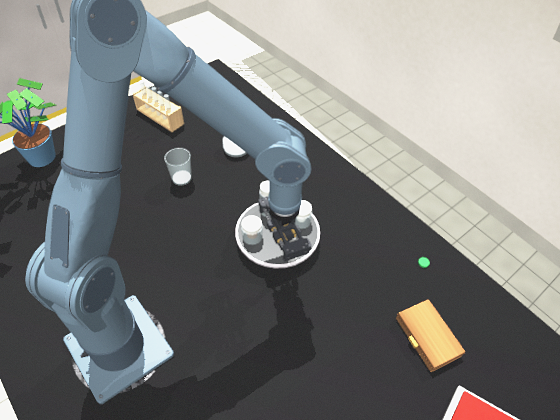

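The side view shows the closed fingers standing just behind the post, at about (290,245), with the arm reaching over the platter. Now I push, brake and lift, then measure the spin.

```bash
cat >> h.py <<'E'
def platter(names=('top','side')):
    "angle candidates of the post (deg), from parts seen whole"
    out=[]
    for n in names:
        t=get_obs()['clock']; c=camera(n); P=cloud(c); r=np.hypot(P[...,0]-C[0],P[...,1]-C[1])
        for nm,lo,hi,z,rad,a0,off in [('lid',.150,.165,.159,.080,120,(180,)),('short',.104,.118,.112,.078,200,(95,-95)),('post',.135,.157,.15,.105,14,(0,))]:
            m=((P[...,2]>lo)&(P[...,2]<hi)&(r<.13)).astype(np.uint8); k,l,st,ce=cv2.connectedComponentsWithStats(m)
            for i in range(1,k):
                if st[i,4]<a0: continue
                w=toworld(c,ce[i],z)[0,:2]-C
                if abs(np.hypot(*w)-rad)<.007:
                    a=np.degrees(np.arctan2(w[1],w[0])); out.append((n,round(t,2),nm,int(st[i,4]),[round((a-o)%360,1) for o in off]))
    return out
E
python3 -m handwheel '[[[0.09,0.03,0.0,0,0,-0.017,1],[0.06,0.01,0.0,0,0,-0.011,1],[0.06,0.02,0.0,0,0,-0.011,1],[0.1,0.03,0.0,0,0,-0.016,1],[0.13,0.03,0.0,0,0,-0.025,1],[0.19,0.05,0.0,0,0,-0.033,1],[0.24,0.06,0.0,0,0,-0.045,1],[0.31,0.07,0.0,0,0,-0.055,1],[0.37,0.09,0.0,0,0,-0.067,1],[0.44,0.1,0.0,0,0,-0.078,1],[0.46,0.1,0.0,0,0,-0.083,1],[0.47,0.1,0.0,0,0,-0.083,1]]]'
python3 -m handwheel '[[[0.18,0.04,-0.43,0,0,0.0,0],[0.0,0.0,-0.94,0,0,0.0,-1],[0.0,0.0,-0.9,0,0,0.0,-1]]]'
python3 - <<'E'
from h import *
for _ in range(2):
    for x in platter(): print(x)
print(get_obs()['clock'],resync())
E
```

```text
clock: 4.65
tcp_pos: [0.5735, -0.0925, 0.1431]
tcp_rot: [0.0, 0.963, 0.268, 0.0]
ft_force: [-1.7, -0.5, 1.0]
grip_width: 0.004
grasp_force: 0.0
clock: 4.95
tcp_pos: [0.578, -0.0904, 0.2116]
tcp_rot: [0.0, 0.964, 0.266, -0.0]
ft_force: [0.8, 0.0, 0.6]
grip_width: 0.252
grasp_force: 0.0
('top', 4.95, 'lid', 193, [np.float64(316.3)])
('top', 4.95, 'short', 279, [np.float64(316.4), np.float64(146.4)])
('side', 5.0, 'lid', 178, [np.float64(322.1)])
('side', 5.0, 'short', 288, [np.float64(132.0), np.float64(322.0)])
('side', 5.0, 'post', 38, [np.float64(317.8)])
('top', 5.05, 'lid', 197, [np.float64(323.8)])
('top', 5.05, 'short', 284, [np.float64(324.0), np.float64(154.0)])
('top', 5.05, 'post', 34, [np.float64(324.3)])
('side', 5.1, 'lid', 178, [np.float64(329.2)])
('side', 5.1, 'short', 212, [np.float64(328.5), np.float64(158.5)])
('side', 5.1, 'short', 285, [np.float64(139.6), np.float64(329.6)])
('side', 5.1, 'post', 33, [np.float64(323.9)])
5.15 [  0.57825669  -0.09028627   0.21125822 -59.18296726]
```

```bash
cat >> h.py <<'E'
CC={'top':np.array([.5444,.0143]),'side':np.array([.5446,.0120])}
def theta(t,t0,th0,w0,I=.013):
    "coasting angle, deg"
    k=.0006/I; a=.0003/.0006; s=np.asarray(t)-t0
    return th0+np.degrees((w0+a)*(1-np.exp(-k*s))/k-a*s)
def omega(t,t0,w0,I=.013): return (w0+.5)*np.exp(-.0006/I*(t-t0))-.5
E
sed -i 's/r=np.hypot(P\[...,0\]-C\[0\],P\[...,1\]-C\[1\])/c0=CC[n]; r=np.hypot(P[...,0]-c0[0],P[...,1]-c0[1])/; s/\[0,:2\]-C$/[0,:2]-c0/; s/round((a-o)%360,1)/round(float(a-o)%360,1)/' h.py
python3 - <<'E'
from h import *
m=(5.05,324.0,1.33); t=get_obs()['clock']; p=cmdpose()
T=t+.1*np.arange(1,13); lid=[at(theta(x,*m)+180,.08) for x in T]
n=6; W=[[*(p[:2]+(lid[n-1]-p[:2])*(k+1)/n),.21,p[3]] if k<n else [*lid[k],.21,p[3]] for k in range(12)]
plan(W,-1)
for x in (t,6,9,12,12.5,13,15): print(x,theta(x,*m)+180,omega(x,5.05,1.33))
E
```

```text
[[[-0.29,-0.7,0.0,0,0,0.0,-1],[-0.3,-0.71,0.0,0,0,0.0,-1],[-0.29,-0.7,0.0,0,0,0.0,-1],[-0.3,-0.7,0.0,0,0,0.0,-1],[-0.29,-0.7,0.0,0,0,0.0,-1],[-0.29,-0.71,0.0,0,0,0.0,-1],[-0.07,0.34,0.0,0,0,0.0,-1],[-0.02,0.33,0.0,0,0,0.0,-1],[0.02,0.33,0.0,0,0,0.0,-1],[0.06,0.33,0.0,0,0,0.0,-1],[0.1,0.31,0.0,0,0,0.0,-1],[0.14,0.3,0.0,0,0,0.0,-1]]]
end [ 5.0340e-01 -5.5500e-02  2.1010e-01 -5.9226e+01]
5.15 511.59617940920754 1.3215733073263292
6 574.2410571871757 1.2514951822462534
9 769.4441973702213 1.0250211434881216
12 928.2941382603915 0.8278309364820364
12.5 951.5741866344913 0.7975395444442708
13 973.9963868665595 0.7679391804631464
15 1055.4914670754476 0.656138066286748
```

```bash
python3 -m handwheel '[[[-0.29,-0.7,0.0,0,0,0.0,-1],[-0.3,-0.71,0.0,0,0,0.0,-1],[-0.29,-0.7,0.0,0,0,0.0,-1],[-0.3,-0.7,0.0,0,0,0.0,-1],[-0.29,-0.7,0.0,0,0,0.0,-1],[-0.29,-0.71,0.0,0,0,0.0,-1],[-0.07,0.34,0.0,0,0,0.0,-1],[-0.02,0.33,0.0,0,0,0.0,-1],[0.02,0.33,0.0,0,0,0.0,-1],[0.06,0.33,0.0,0,0,0.0,-1],[0.1,0.31,0.0,0,0,0.0,-1],[0.14,0.3,0.0,0,0,0.0,-1]]]'
python3 - <<'E'
from h import *
o=get_obs(); t=o['clock']; p=resync(); c=camera('wrist'); save(c,'wrist1.png'); np.save('wrist1.npy',c,allow_pickle=True)
for x in platter(('top',)): print(x)
print(t,p,o['joints'].round(2)); m=(5.05,324.0,1.33)
for x in (t,t+.05): print(x,(theta(x,*m))%360, at(theta(x,*m)+180,.08))
E
```

```text
clock: 6.35
tcp_pos: [0.5044, -0.0561, 0.2108]
tcp_rot: [0.0, 0.964, 0.265, -0.0]
ft_force: [-0.1, 0.8, -0.4]
grip_width: 0.997
grasp_force: 0.0
('top', 6.4, 'short', 248, [57.7, 247.7])
('top', 6.4, 'post', 37, [59.6])
6.35 [ 5.04402168e-01 -5.60971579e-02  2.10800465e-01 -5.92767505e+01] [-0.4   0.39  0.53  1.98 -0.26  0.84 -0.76]
6.35 59.055774805172916 [ 0.50336373 -0.05551346]
6.3999999999999995 62.55494853361921 [ 0.50762818 -0.05789626]
```

View pics/wrist1.png

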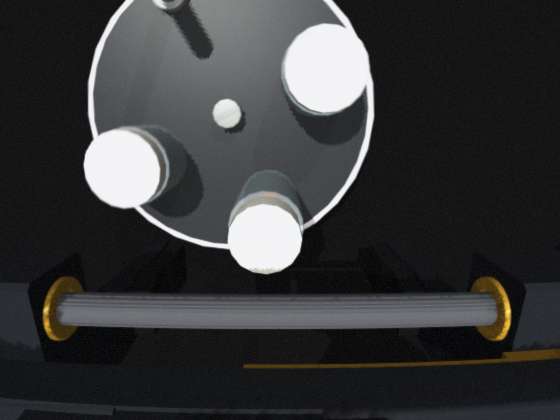

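The wrist view shows the tall lid at about (265,238), the hub at (227,113), the short jars at (326,68) and (123,167), and the post at the top edge near (170,0). I'll use this view to track.

```bash
cat >> h.py <<'E'
from scipy.spatial.transform import Rotation
def wrist(c=None,o=None,show=False):
    "world points of hub, lid, shorts from the wrist camera"
    o=o or get_obs(); c=c or camera('wrist'); w,x,y,z=o['tcp_rot']
    T=np.eye(4); T[:3,:3]=Rotation.from_quat([x,y,z,w]).as_matrix(); T[:3,3]=o['tcp_pos']
    V=np.linalg.inv(T@c['hand_eye']); P=cloud(c,V); res={'t':o['clock']}
    bright=(c['frame'].min(2)>200)
    for nm,lo,hi,z in [('lid',.148,.17,.159),('short',.100,.122,.112),('hub',.052,.070,.061)]:
        m=((P[...,2]>lo)&(P[...,2]<hi)&bright&(np.hypot(P[...,0]-C[0],P[...,1]-C[1])<(.03 if nm=='hub' else .12))).astype(np.uint8)
        k,l,st,ce=cv2.connectedComponentsWithStats(m)
        for i in range(1,k):
            if st[i,4]<200: continue
            pc,_=cv2.minEnclosingCircle(np.argwhere(l==i)[:,::-1].astype(np.float32))
            x0,y0,ww,hh=st[i,:4]
            whole=x0>0 and y0>0 and x0+ww<c['frame'].shape[1]
            if whole: res.setdefault(nm,[]).append((int(st[i,4]),toworld(c,[pc],z,V)[0,:2].round(4).tolist()))
    return res
E
python3 - <<'E'
from h import *
c=np.load('wrist1.npy',allow_pickle=True).item()
o=dict(clock=6.35,tcp_pos=[0.5044,-.0561,.2108],tcp_rot=[0,.964,.265,0])
a=wrist(c,o); print(a)
h=np.array(a['hub'][0][1])
for k in('lid','short'):
  for s,q in a[k]: d=q-h; print(k,np.hypot(*d),np.degrees(np.arctan2(d[1],d[0])))
E
```

```text
{'t': 6.35, 'lid': [(3860, [0.4999, -0.0503])], 'short': [(5730, [0.6055, -0.0327]), (4510, [0.4762, 0.0547])], 'hub': [(535, [0.5446, 0.0159])]}
lid 0.07987821980990811 -124.02826785213941
short 0.07791514615272187 -38.59090175752996
short 0.07863841300534996 150.43586188746679
```

```bash
sed -i 's/^C=.*/C=np.array([.5445,.0143])/' h.py; cat >> h.py <<'E'
def follow(m,n=12,z=.21,psi=None,dpsi=0,hand=-1,lead=.025,first=0):
    "rows that keep over the lid, led a little for the picture that follows"
    t=get_obs()['clock']; p=cmdpose(); T=t+.1*np.arange(1,n+1); T[-1]+=lead; z=np.broadcast_to(z,n)
    W=[[*at(theta(x,*m)+180,.08),z[i],p[3]+dpsi*(i+1)] for i,x in enumerate(T)]
    if first: # ease in over some rows
        e=W[first-1]; W[:first]=[(p+(np.array(e)-p)*(k+1)/first).tolist() for k in range(first)]
    plan(W,hand)
    te=t+.1*n; print('t',te,'lid',theta(te,*m)%360-180,'w',omega(te,m[0],m[2]))
E
python3 - <<'E'
from h import *
m=(6.35,416.1,1.185)
print(cmdpose(),resync())
follow(m,12,.21)
for t in (12.8,13.2,14,15): print(t,(theta(t,*m)+180)%360,omega(t,m[0],m[2]))
E
```

```text
[ 5.03380885e-01 -5.54945252e-02  2.10126275e-01 -5.92259885e+01] [ 5.04889949e-01 -5.61064484e-02  2.10949940e-01 -5.92947681e+01]
[[[0.29,0.37,0.0,0,0,0.0,-1],[0.21,0.23,0.0,0,0,0.0,-1],[0.23,0.21,0.0,0,0,0.0,-1],[0.25,0.17,0.0,0,0,0.0,-1],[0.27,0.14,0.0,0,0,0.0,-1],[0.28,0.12,0.0,0,0,0.0,-1],[0.29,0.07,0.0,0,0,0.0,-1],[0.3,0.05,0.0,0,0,0.0,-1],[0.3,0.01,0.0,0,0,0.0,-1],[0.29,-0.02,0.0,0,0,0.0,-1],[0.29,-0.06,0.0,0,0,0.0,-1],[0.34,-0.11,0.0,0,0,0.0,-1]]]
end [ 6.0760e-01 -3.4600e-02  2.1010e-01 -5.9226e+01]
t 7.65 lid -39.32685610513204 w 1.086873239089459
12.8 229.8904827769427 0.7511626713840951
13.2 246.8427964288128 0.7282761934276683
14 279.1978081726477 0.6837515095299136
15 316.8325196889725 0.6303584497300014
```

```bash
python3 -m handwheel '[[[0.29,0.37,0.0,0,0,0.0,-1],[0.21,0.23,0.0,0,0,0.0,-1],[0.23,0.21,0.0,0,0,0.0,-1],[0.25,0.17,0.0,0,0,0.0,-1],[0.27,0.14,0.0,0,0,0.0,-1],[0.28,0.12,0.0,0,0,0.0,-1],[0.29,0.07,0.0,0,0,0.0,-1],[0.3,0.05,0.0,0,0,0.0,-1],[0.3,0.01,0.0,0,0,0.0,-1],[0.29,-0.02,0.0,0,0,0.0,-1],[0.29,-0.06,0.0,0,0,0.0,-1],[0.34,-0.11,0.0,0,0,0.0,-1]]]'
cat >> h.py <<'E'
def look(m):
    a=wrist(); print(a,resync().round(4)); h=np.array(a['hub'][0][1]) if 'hub' in a else C; th=[]
    for k,offs in(('lid',(180,)),('short',(95,-95))):
        for s,q in a.get(k,[]):
            d=np.array(q)-h
            if abs(np.hypot(*d)-.079)>.006: continue
            f=min(((np.degrees(np.arctan2(d[1],d[0]))-o-theta(a['t'],*m)+180)%360-180 for o in offs),key=abs)
            th.append(round(float(f),1))
    print('angle seen - model',th,'at',a['t'],'model',theta(a['t'],*m)); return a['t'],np.mean(th)
E
python3 - <<'E'
from h import *
m=(6.35,416.1,1.185); print(get_obs()['joints'].round(2))
t,e=look(m)
w=m[2]+np.radians(e)/(t-6.35)
print('w0',w)
m=(6.35,416.1,float(w)); follow(m,12,.21)
E
```

```text
clock: 7.65
tcp_pos: [0.6082, -0.0337, 0.2109]
tcp_rot: [0.0, 0.964, 0.265, -0.0]
ft_force: [-0.4, -0.2, -0.2]
grip_width: 0.999
grasp_force: 0.0
[-0.38  0.56  0.5   1.72 -0.32  0.95 -0.78]
{'t': 7.65, 'lid': [(3837, [0.6068, -0.0344])], 'short': [(4767, [0.5996, 0.0722]), (1155, [0.4996, -0.0481])], 'hub': [(356, [0.545, 0.0165])]} [ 6.09400e-01 -3.14000e-02  2.10900e-01 -5.90992e+01]
angle seen - model [-0.1, -0.1, -0.8] at 7.65 model 500.67314389486796
w0 1.180524796789758
[[[0.31,-0.14,0.0,0,0,0.0,-1],[0.25,-0.15,0.0,0,0,0.0,-1],[0.22,-0.18,0.0,0,0,0.0,-1],[0.2,-0.19,0.0,0,0,0.0,-1],[0.18,-0.22,0.0,0,0,0.0,-1],[0.15,-0.23,0.0,0,0,0.0,-1],[0.13,-0.24,0.0,0,0,0.0,-1],[0.11,-0.25,0.0,0,0,0.0,-1],[0.07,-0.26,0.0,0,0,0.0,-1],[0.05,-0.27,0.0,0,0,0.0,-1],[0.02,-0.26,0.0,0,0,0.0,-1],[-0.01,-0.34,0.0,0,0,0.0,-1]]]
end [  0.609    0.0615   0.2101 -59.226 ]
t 8.9 lid 34.681610722405594 w 0.9939353549333618
```

```bash
python3 -m handwheel '[[[0.31,-0.14,0.0,0,0,0.0,-1],[0.25,-0.15,0.0,0,0,0.0,-1],[0.22,-0.18,0.0,0,0,0.0,-1],[0.2,-0.19,0.0,0,0,0.0,-1],[0.18,-0.22,0.0,0,0,0.0,-1],[0.15,-0.23,0.0,0,0,0.0,-1],[0.13,-0.24,0.0,0,0,0.0,-1],[0.11,-0.25,0.0,0,0,0.0,-1],[0.07,-0.26,0.0,0,0,0.0,-1],[0.05,-0.27,0.0,0,0,0.0,-1],[0.02,-0.26,0.0,0,0,0.0,-1],[-0.01,-0.34,0.0,0,0,0.0,-1]]]'
python3 - <<'E'
from h import *
m=(6.35,416.1,1.183); print(get_obs()['joints'].round(2))
t,e=look(m)
w=m[2]+np.radians(e)/(t-6.35)
print('w0',w)
m=(6.35,416.1,float(w)); follow(m,12,.21)
E
```

```text
clock: 8.9
tcp_pos: [0.6088, 0.0623, 0.211]
tcp_rot: [0.0, 0.964, 0.265, 0.0]
ft_force: [-0.1, 0.1, 0.0]
grip_width: 1.001
grasp_force: 0.0
[-0.53  0.56  0.5   1.71 -0.32  0.95 -0.94]
{'t': 8.9, 'lid': [(4329, [0.6104, 0.0642])], 'short': [(347, [0.5945, -0.022]), (433, [0.5259, 0.0855]), (586, [0.4905, 0.0746])], 'hub': [(414, [0.5444, 0.0171])]} [  0.6079   0.0645   0.2107 -59.1277]
angle seen - model [0.5, 13.1] at 8.9 model 575.0227782863744
w0 1.2295421133865154
[[[-0.14,-0.64,0.0,0,0,0.0,-1],[-0.1,-0.25,0.0,0,0,0.0,-1],[-0.13,-0.24,0.0,0,0,0.0,-1],[-0.15,-0.22,0.0,0,0,0.0,-1],[-0.17,-0.21,0.0,0,0,0.0,-1],[-0.19,-0.18,0.0,0,0,0.0,-1],[-0.21,-0.17,0.0,0,0,0.0,-1],[-0.22,-0.14,0.0,0,0,0.0,-1],[-0.23,-0.12,0.0,0,0,0.0,-1],[-0.24,-0.1,0.0,0,0,0.0,-1],[-0.24,-0.07,0.0,0,0,0.0,-1],[-0.32,-0.06,0.0,0,0,0.0,-1]]]
end [  0.5118   0.0875   0.2101 -59.226 ]
t 10.149999999999999 lid 112.62785945777784 w 0.9513179632219324
```

```bash
sed -i "s/(('lid',(180,)),('short',(95,-95)))/(('lid',(180,)),)/" h.py; python3 - <<'E'
from h import *
json.dump([.6090,.0615,.2101,-59.226],open('cmd.json','w'))
print(get_obs()['clock']); m=(6.35,416.1,1.186); follow(m,12,.21)
for t in (12.4,12.8,13.2,14,15): print(t,(theta(t,*m)+180)%360,omega(t,m[0],m[2]))
E
```

```text
8.95
[[[-0.06,-0.36,0.0,0,0,0.0,-1],[-0.07,-0.25,0.0,0,0,0.0,-1],[-0.09,-0.24,0.0,0,0,0.0,-1],[-0.12,-0.23,0.0,0,0,0.0,-1],[-0.14,-0.22,0.0,0,0,0.0,-1],[-0.16,-0.2,0.0,0,0,0.0,-1],[-0.18,-0.18,0.0,0,0,0.0,-1],[-0.19,-0.17,0.0,0,0,0.0,-1],[-0.2,-0.14,0.0,0,0,0.0,-1],[-0.22,-0.13,0.0,0,0,0.0,-1],[-0.22,-0.1,0.0,0,0,0.0,-1],[-0.29,-0.1,0.0,0,0,0.0,-1]]]
end [  0.5234   0.0915   0.2101 -59.226 ]
t 10.149999999999999 lid 103.93249235302687 w 0.9147802860960712
12.4 212.71122819097582 0.7752319585639469
12.8 230.21010851682786 0.7519052011593972
13.2 247.1792835749618 0.7290051407234708
14 279.5670984781731 0.6844540326809698
15 317.2411468498526 0.631029285605212
```

```bash
python3 -m handwheel '[[[-0.06,-0.36,0.0,0,0,0.0,-1],[-0.07,-0.25,0.0,0,0,0.0,-1],[-0.09,-0.24,0.0,0,0,0.0,-1],[-0.12,-0.23,0.0,0,0,0.0,-1],[-0.14,-0.22,0.0,0,0,0.0,-1],[-0.16,-0.2,0.0,0,0,0.0,-1],[-0.18,-0.18,0.0,0,0,0.0,-1],[-0.19,-0.17,0.0,0,0,0.0,-1],[-0.2,-0.14,0.0,0,0,0.0,-1],[-0.22,-0.13,0.0,0,0,0.0,-1],[-0.22,-0.1,0.0,0,0,0.0,-1],[-0.29,-0.1,0.0,0,0,0.0,-1]]]'
python3 - <<'E'
from h import *
m=(6.35,416.1,1.186); print(get_obs()['joints'].round(2))
t,e=look(m)
w=m[2]+np.radians(e)/(t-6.35)
print('w0',w)
m=(6.35,416.1,float(w)); follow(m,12,.21,dpsi=.45)
E
```

```text
clock: 10.15
tcp_pos: [0.5231, 0.0919, 0.211]
tcp_rot: [0.0, 0.964, 0.265, 0.0]
ft_force: [0.4, 0.0, -0.2]
grip_width: 1.0
grasp_force: 0.0
[-0.66  0.43  0.51  1.92 -0.27  0.86 -1.04]
{'t': 10.15, 'lid': [(3934, [0.5225, 0.093])], 'short': [(4943, [0.6173, 0.0439])]} [  0.5215   0.0914   0.2108 -59.2493]
angle seen - model [1.7] at 10.15 model 643.9324923530271
w0 1.1938080519168166
[[[-0.37,-0.07,0.0,0,0,-0.005,-1],[-0.24,-0.02,0.0,0,0,-0.005,-1],[-0.24,-0.01,0.0,0,0,-0.005,-1],[-0.24,0.02,0.0,0,0,-0.005,-1],[-0.23,0.04,0.0,0,0,-0.005,-1],[-0.23,0.05,0.0,0,0,-0.005,-1],[-0.22,0.07,0.0,0,0,-0.005,-1],[-0.22,0.09,0.0,0,0,-0.005,-1],[-0.2,0.11,0.0,0,0,-0.005,-1],[-0.2,0.12,0.0,0,0,-0.005,-1],[-0.18,0.13,0.0,0,0,-0.005,-1],[-0.21,0.19,0.0,0,0,-0.005,-1]]]
end [ 4.6590e-01  2.8400e-02  2.1010e-01 -5.3826e+01]
t 11.399999999999999 lid 168.59658390081222 w 0.84165289315197
```

```bash
python3 -m handwheel '[[[-0.37,-0.07,0.0,0,0,-0.005,-1],[-0.24,-0.02,0.0,0,0,-0.005,-1],[-0.24,-0.01,0.0,0,0,-0.005,-1],[-0.24,0.02,0.0,0,0,-0.005,-1],[-0.23,0.04,0.0,0,0,-0.005,-1],[-0.23,0.05,0.0,0,0,-0.005,-1],[-0.22,0.07,0.0,0,0,-0.005,-1],[-0.22,0.09,0.0,0,0,-0.005,-1],[-0.2,0.11,0.0,0,0,-0.005,-1],[-0.2,0.12,0.0,0,0,-0.005,-1],[-0.18,0.13,0.0,0,0,-0.005,-1],[-0.21,0.19,0.0,0,0,-0.005,-1]]]'
python3 - <<'E'
from h import *
m=(6.35,416.1,1.1938); print(get_obs()['joints'].round(2))
t,e=look(m)
w=m[2]+np.radians(e)/(t-6.35)
print('w0',w)
m=(6.35,416.1,float(w)); follow(m,12,.21,dpsi=1.2)
for t in (12.65,13,14): print(t,(theta(t,*m)+180)%360,omega(t,m[0],m[2]))
E
```

```text
clock: 11.4
tcp_pos: [0.466, 0.0285, 0.211]
tcp_rot: [-0.0, 0.95, 0.311, 0.0]
ft_force: [0.6, 0.7, -0.5]
grip_width: 1.0
grasp_force: 0.0
[-0.6   0.32  0.52  2.07 -0.22  0.8  -0.88]
{'t': 11.4, 'lid': [(3985, [0.466, 0.0303])], 'short': [(5941, [0.5517, 0.0935]), (3900, [0.5251, -0.0582])], 'hub': [(479, [0.544, 0.0156])]} [ 4.6560e-01  2.6800e-02  2.1100e-01 -5.3852e+01]
angle seen - model [0.7] at 11.4 model 708.5945057173919
w0 1.1962192682700912
[[[-0.21,0.22,0.0,0,0,-0.013,-1],[-0.14,0.17,0.0,0,0,-0.014,-1],[-0.13,0.18,0.0,0,0,-0.013,-1],[-0.11,0.19,0.0,0,0,-0.013,-1],[-0.1,0.19,0.0,0,0,-0.014,-1],[-0.09,0.2,0.0,0,0,-0.013,-1],[-0.08,0.2,0.0,0,0,-0.013,-1],[-0.06,0.2,0.0,0,0,-0.014,-1],[-0.06,0.2,0.0,0,0,-0.013,-1],[-0.04,0.21,0.0,0,0,-0.013,-1],[-0.03,0.2,0.0,0,0,-0.014,-1],[-0.01,0.26,0.0,0,0,-0.013,-1]]]
end [  0.4911  -0.0451   0.2101 -39.426 ]
t 12.649999999999999 lid -133.08847071051343 w 0.7682431341135652
12.65 226.91152928948668 0.7682431341135652
13 242.11319385816114 0.7479207141824666
14 283.3409751798804 0.6916333052275643
```

```bash
python3 -m handwheel '[[[-0.21,0.22,0.0,0,0,-0.013,-1],[-0.14,0.17,0.0,0,0,-0.014,-1],[-0.13,0.18,0.0,0,0,-0.013,-1],[-0.11,0.19,0.0,0,0,-0.013,-1],[-0.1,0.19,0.0,0,0,-0.014,-1],[-0.09,0.2,0.0,0,0,-0.013,-1],[-0.08,0.2,0.0,0,0,-0.013,-1],[-0.06,0.2,0.0,0,0,-0.014,-1],[-0.06,0.2,0.0,0,0,-0.013,-1],[-0.04,0.21,0.0,0,0,-0.013,-1],[-0.03,0.2,0.0,0,0,-0.014,-1],[-0.01,0.26,0.0,0,0,-0.013,-1]]]'
python3 - <<'E'
from h import *
m=(6.35,416.1,1.1962); print(get_obs()['joints'].round(2))
t,e=look(m)
w=m[2]+np.radians(e)/(t-6.35)
print('w0',w)
m=(6.35,416.1,float(w)); t=get_obs()['clock']; p=cmdpose()
T=t+.1*np.arange(1,12); al=theta(T,*m)+180
z=[.21]*6+[.197,.184,.172,.163,.160]
psi=[(p[3]+(((al[6]-270+180)%360-180)-p[3])*(k+1)/7) if k<7 else al[k]-270 for k in range(11)]
W=[[*at(al[k]+(1 if k==10 else 0),.08),z[k],psi[k]] for k in range(11)]
plan(W,-1); print(T[-1],al[-1]%360,omega(T[-1],m[0],m[2]))
E
```

```text
clock: 12.65
tcp_pos: [0.4913, -0.0449, 0.2109]
tcp_rot: [-0.0, 0.904, 0.428, -0.0]
ft_force: [0.1, -0.1, 0.6]
grip_width: 0.999
grasp_force: 0.0
[-0.39  0.36  0.48  2.01 -0.23  0.82 -0.47]
{'t': 12.65, 'lid': [(3997, [0.4921, -0.0439])], 'short': [(5314, [0.4825, 0.0623]), (5201, [0.5985, -0.0394])], 'hub': [(562, [0.5444, 0.0157])]} [  0.4924  -0.0459   0.2111 -39.3595]
angle seen - model [1.8] at 12.65 model 766.9054940429025
w0 1.201186655005698
[[[0.0,0.33,0.0,0,0,-0.048,-1],[0.01,0.2,0.0,0,0,-0.048,-1],[0.01,0.2,0.0,0,0,-0.047,-1],[0.01,0.2,0.0,0,0,-0.048,-1],[0.0,0.2,0.0,0,0,-0.048,-1],[0.01,0.19,0.0,0,0,-0.048,-1],[0.01,0.2,0.44,0,0,-0.048,-1],[0.01,0.19,0.43,0,0,-0.046,-1],[0.0,0.19,0.4,0,0,-0.046,-1],[0.01,0.19,0.3,0,0,-0.045,-1],[0.01,0.24,0.1,0,0,-0.045,-1]]]
end [ 0.5559 -0.0649  0.16    7.104 ]
13.799999999999999 277.1464569145869 0.7062059876233693
```

```bash
python3 -m handwheel '[[[0.0,0.33,0.0,0,0,-0.048,-1],[0.01,0.2,0.0,0,0,-0.048,-1],[0.01,0.2,0.0,0,0,-0.047,-1],[0.01,0.2,0.0,0,0,-0.048,-1],[0.0,0.2,0.0,0,0,-0.048,-1],[0.01,0.19,0.0,0,0,-0.048,-1],[0.01,0.2,0.44,0,0,-0.048,-1],[0.01,0.19,0.43,0,0,-0.046,-1],[0.0,0.19,0.4,0,0,-0.046,-1],[0.01,0.19,0.3,0,0,-0.045,-1],[0.01,0.24,0.1,0,0,-0.045,-1]]]'
python3 - <<'E'
from h import *
m=(6.35,416.1,1.2012); print(get_obs()['joints'].round(2))
t,e=look(m)
w=m[2]+np.radians(e)/(t-6.35)
print('w0',w, omega(t,m[0],w))
m=(6.35,416.1,float(w)); t=get_obs()['clock']; p=cmdpose()
T=t+.1*np.arange(1,9); al=theta(T,*m)+180
W=[[*at(a,.08),.16,a-270] for a in al]
plan(W,1)
E
```

```text
clock: 13.8
tcp_pos: [0.5554, -0.0644, 0.1597]
tcp_rot: [-0.001, 0.661, 0.75, -0.001]
ft_force: [0.7, -0.6, 0.6]
grip_width: 1.002
grasp_force: 0.0
[-0.16  0.52  0.26  1.87 -0.18  0.77  0.32]
{'t': 13.8, 'lid': [(3122, [0.5557, -0.0582]), (505, [0.5569, -0.0692])], 'short': [(8686, [0.6207, 0.0225]), (8515, [0.4691, -0.001])], 'hub': [(769, [0.5441, 0.0161])]} [ 0.5567 -0.0642  0.1599  7.4589]
angle seen - model [1.7] at 13.8 model 817.1512771627376
w0 1.2051826305079065 0.7090392861112087
[[[0.02,0.3,0.0,0,0,-0.084,1],[0.01,0.19,0.0,0,0,-0.044,1],[0.01,0.18,0.0,0,0,-0.044,1],[0.0,0.18,0.0,0,0,-0.044,1],[0.01,0.19,0.0,0,0,-0.043,1],[0.01,0.18,0.0,0,0,-0.043,1],[0.0,0.18,0.0,0,0,-0.043,1],[0.01,0.17,0.0,0,0,-0.043,1]]]
end [ 0.5979 -0.0452  0.16   42.024 ]
```

```bash
python3 -m handwheel '[[[0.02,0.3,0.0,0,0,-0.084,1],[0.01,0.19,0.0,0,0,-0.044,1],[0.01,0.18,0.0,0,0,-0.044,1],[0.0,0.18,0.0,0,0,-0.044,1],[0.01,0.19,0.0,0,0,-0.043,1],[0.01,0.18,0.0,0,0,-0.043,1],[0.0,0.18,0.0,0,0,-0.043,1],[0.01,0.17,0.0,0,0,-0.043,1]]]'
python3 - <<'E'
from h import *
o=get_obs(); print(o['joints'].round(2),o['clock'],o['moment']); p=cmdpose(); print(p,resync())
a=p[3]+270; al=a+np.cumsum([3.7,3.4,3.1,2.8,2.4,2,1.6,1.2,.8,.5,.3,.1])
plan([[*at(x,.08),.16,x-270] for x in al],1)
E
```

```text
clock: 14.65
tcp_pos: [0.5985, -0.0443, 0.161]
tcp_rot: [0.0, 0.406, 0.914, 0.0]
ft_force: [1.5, 0.7, -0.9]
grip_width: 0.49
grasp_force: 30.0
[-0.08  0.57  0.1   1.76 -0.08  0.82  0.8 ] 14.65 [ 0.19768192 -0.22676811 -0.11573772]
[ 0.59791195 -0.04516005  0.16       42.024     ] [ 0.59853453 -0.0442919   0.16102345 42.0720911 ]
[[[0.0,0.18,0.0,0,0,-0.041,1],[0.01,0.15,0.0,0,0,-0.038,1],[0.0,0.15,0.0,0,0,-0.034,1],[0.0,0.13,0.0,0,0,-0.031,1],[0.01,0.11,0.0,0,0,-0.027,1],[0.0,0.09,0.0,0,0,-0.022,1],[0.0,0.08,0.0,0,0,-0.018,1],[0.0,0.05,0.0,0,0,-0.013,1],[0.0,0.04,0.0,0,0,-0.009,1],[0.0,0.02,0.0,0,0,-0.006,1],[0.0,0.02,0.0,0,0,-0.003,1],[0.0,0.0,0.0,0,0,-0.001,1]]]
end [ 6.1630e-01 -2.1000e-02  1.6000e-01  6.3894e+01]
```

Gripped at 30 N with only about 2 N on the wrist. Now I bring the platter to rest.

```bash
python3 -m handwheel '[[[0.0,0.18,0.0,0,0,-0.041,1],[0.01,0.15,0.0,0,0,-0.038,1],[0.0,0.15,0.0,0,0,-0.034,1],[0.0,0.13,0.0,0,0,-0.031,1],[0.01,0.11,0.0,0,0,-0.027,1],[0.0,0.09,0.0,0,0,-0.022,1],[0.0,0.08,0.0,0,0,-0.018,1],[0.0,0.05,0.0,0,0,-0.013,1],[0.0,0.04,0.0,0,0,-0.009,1],[0.0,0.02,0.0,0,0,-0.006,1],[0.0,0.02,0.0,0,0,-0.003,1],[0.0,0.0,0.0,0,0,-0.001,1]]]'
python3 -m handwheel '[[[0,0,0,0,0,0,1],[0,0,0,0,0,0,1],[0,0,0,0,0,0,1],[0,0,0,0,0,0,1],[0,0,0,0,0,0,1],[0,0,0,0,0,0,1],[0,0,0,0,0,0,1]]]'
python3 - <<'E'
from h import *
o=get_obs(); print(o['joints'].round(3),o['moment']); print(cmdpose(),resync())
print(platter())
E
```

```text
clock: 15.85
tcp_pos: [0.6167, -0.02, 0.161]
tcp_rot: [0.0, 0.226, 0.974, 0.0]
ft_force: [0.8, 4.2, 1.0]
grip_width: 0.492
grasp_force: 30.0
clock: 16.55
tcp_pos: [0.6167, -0.02, 0.161]
tcp_rot: [0.0, 0.226, 0.974, 0.0]
ft_force: [0.8, 4.2, 2.9]
grip_width: 0.489
grasp_force: 30.0
[-0.045  0.593  0.006  1.705 -0.005  0.843  1.079] [ 1.05967759 -0.26760467 -0.40313061]
[ 6.16336319e-01 -2.09691817e-02  1.60000000e-01  6.38940000e+01] [ 6.16655117e-01 -2.00213422e-02  1.60993612e-01  6.38996528e+01]
[('top', 16.55, 'short', 281, [324.8, 154.8]), ('top', 16.55, 'post', 32, [154.3]), ('side', 16.6, 'short', 237, [324.2, 154.2]), ('side', 16.6, 'short', 286, [153.7, 343.7]), ('side', 16.6, 'post', 43, [156.0])]
```

```bash
python3 -m handwheel '[[[0,0.02,0,0,0,0,1],[0,0,0,0,0,0,1],[0,0,0,0,0,0,1]]]'; python3 -c "
from h import *
print(get_obs()['ft_force'],get_obs()['moment'])"
python3 -m handwheel '[[[0,0,0,0,0,0.005,1],[0,0,0,0,0,0,1],[0,0,0,0,0,0,1]]]'; python3 -c "
from h import *
print(get_obs()['ft_force'],get_obs()['moment'])"
```

```text
clock: 16.95
tcp_pos: [0.6167, -0.02, 0.161]
tcp_rot: [0.0, 0.226, 0.974, -0.0]
ft_force: [-1.0, 4.6, 4.1]
grip_width: 0.491
grasp_force: 30.0
[-0.99938982  4.591671    4.10634676] [ 0.86173598  0.00363254 -0.26702061]
clock: 17.25
tcp_pos: [0.6165, -0.0204, 0.161]
tcp_rot: [-0.0, 0.23, 0.973, -0.0]
ft_force: [-1.1, 4.1, 5.6]
grip_width: 0.492
grasp_force: 30.0
[-1.12519376  4.08401728  5.58367014] [ 0.74120327  0.18059859 -0.17050154]
```

```bash
python3 -m handwheel '[[[0,0.02,0,0,0,0.006,1],[0,0,0,0,0,0,1],[0,0,0,0,0,0,1]]]'; python3 -c "
from h import *
print(get_obs()['ft_force'],get_obs()['moment'])"
python3 -m handwheel '[[[0,0,0,0,0,0,-1],[0,0,0,0,0,0,-1],[0,0,0,0,0,0,-1],[0,0,0,0,0,0,-1]]]'
python3 - <<'E'
from h import *
for _ in range(2):
    for x in platter(): print(x)
a=wrist(); print(a,resync())
E
```

```text
clock: 17.55
tcp_pos: [0.6163, -0.0208, 0.161]
tcp_rot: [-0.001, 0.234, 0.972, -0.001]
ft_force: [-3.0, 0.7, 6.8]
grip_width: 0.489
grasp_force: 30.0
[-2.98130835  0.67994494  6.78590188] [0.40920609 0.41335209 0.02870524]
clock: 17.95
tcp_pos: [0.6168, -0.0199, 0.1605]
tcp_rot: [-0.0, 0.234, 0.972, -0.0]
ft_force: [-0.3, -0.3, 0.4]
grip_width: 0.834
grasp_force: 0.0
('top', 17.95, 'short', 281, [323.7, 153.7])
('top', 17.95, 'post', 35, [153.6])
('side', 18.0, 'short', 235, [323.7, 153.7])
('side', 18.0, 'short', 279, [153.1, 343.1])
('side', 18.0, 'post', 46, [155.8])
('top', 18.05, 'short', 282, [323.9, 153.9])
('top', 18.05, 'post', 33, [153.4])
('side', 18.1, 'short', 234, [323.6, 153.6])
('side', 18.1, 'short', 286, [153.0, 343.0])
('side', 18.1, 'post', 46, [155.7])
{'t': 18.15, 'lid': [(3279, [0.615, -0.0177])], 'short': [(8553, [0.5822, 0.0817]), (8490, [0.514, -0.0551])], 'hub': [(625, [0.5439, 0.0163])]} [ 6.16994691e-01 -1.94272223e-02  1.60776495e-01  6.29091399e+01]
```

```bash
python3 -m handwheel '[[[0,0,0,0,0,0,-1],[0,0,-0.3,0,0,0,-1],[0,0,-0.6,0,0,0,-1],[0,0,-0.8,0,0,0,-1],[0,0,-0.8,0,0,0,-1],[0,0,-0.8,0,0,0,-1],[0,0,-0.4,0,0,0,-1],[0,0,0,0,0,0,-1]]]'
python3 - <<'E'
from h import *
for x in platter(): print(x)
E
python3 -m handwheel '[[[0,0,0,0,0,0,-1],[0,0,0,0,0,0,-1],[0,0,0,0,0,0,-1],[0,0,0,0,0,0,-1],[0,0,0,0,0,0,-1],[0,0,0,0,0,0,-1],[0,0,0,0,0,0,-1],[0,0,0,0,0,0,-1]]]'
python3 - <<'E'
from h import *
for x in platter(): print(x)
c=camera('side'); save(c,'side9.png')
E
```

```text
clock: 19.0
tcp_pos: [0.6181, -0.0194, 0.2739]
tcp_rot: [0.002, 0.234, 0.972, 0.0]
ft_force: [-0.1, -0.2, 0.0]
grip_width: 1.0
grasp_force: 0.0
('top', 19.0, 'short', 283, [324.0, 154.0])
('top', 19.0, 'post', 33, [153.4])
('side', 19.05, 'lid', 169, [152.3])
('side', 19.05, 'short', 235, [323.8, 153.8])
('side', 19.05, 'short', 285, [153.3, 343.3])
('side', 19.05, 'post', 46, [155.7])
clock: 19.9
tcp_pos: [0.6171, -0.0194, 0.2719]
tcp_rot: [0.0, 0.234, 0.972, 0.0]
ft_force: [0.0, -0.3, 0.7]
grip_width: 0.997
grasp_force: 0.0
('top', 19.9, 'short', 286, [323.9, 153.9])
('top', 19.9, 'post', 34, [153.5])
('side', 19.95, 'lid', 171, [152.5])
('side', 19.95, 'short', 236, [323.7, 153.7])
('side', 19.95, 'short', 282, [153.2, 343.2])
('side', 19.95, 'post', 46, [155.7])
```

View pics/side9.png

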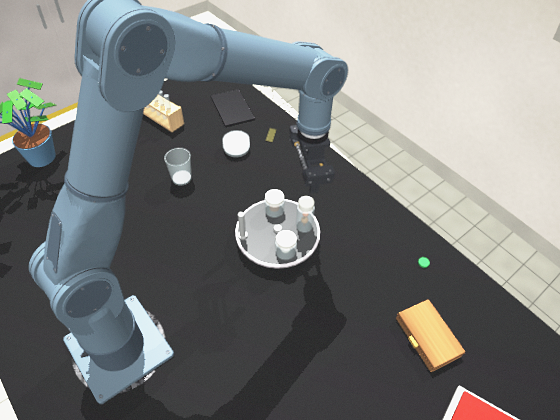

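The gripper, at about (315,170), is well above and clear of the platter. The platter has not turned for the last two seconds, and the box, dishes and beaker are where they started.

```bash
python3 -c "
from h import *
print(close_job())"
```

```text
the job is handed in; nothing more can be done
None
```

The job is handed in: the turntable coasted at about 1.2 slowing to 0.75 rad/s (one turn in about six seconds on average), the gripper stayed over the tall jar's lid, within a few millimetres by the wrist-camera checks, for just over six seconds. I then took the lid at 30 N while it was turning, brought the turntable to rest, let go and lifted clear at about 20 s, and the platter is standing still.

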